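Lock a tube tumbler for unloading

TASK

Turn the tube tumbler's red crank straight up, so that the hidden cross-hole in its shaft lines up under the hole in the blue guide block. Then take the green-headed locking pin from the grey rack and push it down through the guide block and the shaft until its flange is fully home on the block, and let go.

Things in the scene. Friction and masses are not known exactly. Their poses are not given: they have to be found in the camera images.
- lock_pin: Green-headed pin, 121 mm, 0.13 kg, hung upright by its flange in a fixed grey rack, top at 90 mm, three holes 75 mm apart; shorter blue- and yellow-headed pins hang in the others. Origin: centre of lower tip; z up to the head; at start x is square to the row. Upward: shank 78 mm long, 14 dia. (lowest 14 mm tapers to 7); flange 38 dia., 5 thick; green round grip 24 dia., 38 tall.
- tumbler (a joint): Turn of the horizontal shaft with crank and tube drum, rad. 0: crank straight up and cross-hole in line with the guide hole (the hole runs parallel to the crank arm). Positive: crank leans to the machine's -x (robot) side, where it starts, 0.55 to 1.15. Light friction (2 N at the grip); stays where left. The tapered pin pulls the shaft true over the last few degrees.
- crank_grip (a point): Centre of the red crank grip, a round bar 24 mm dia., 62 mm long, along the machine's y, on the -y side of the dark 22 mm wide crank arm, whose face is 34 mm away. It circles the shaft axis (100 mm above the table) at 90 mm radius. Pinch it from above, closing along the machine's x. Its axes turn with the crank.
- guide_mouth (a point): Top centre of the hole in the blue guide block (70 x 78 x 22 mm), 150 mm above the table. Machine axes: z up, y along the shaft (tube drum at +y, crank grip 110 mm to -y), x away from the robot. Hole 20 mm dia., mouth 30. Below it the 48 mm shaft has a 20 mm cross-hole. Pin home: flange on this face, tip 78 mm below. Nothing on the machine is higher than 202 mm.
There are look-alikes about, which are no part of the job. Leave any pink look-alike of the lock_pin alone.

How it is judged:
By the outcome, as a careful person would: the job done as asked, in the order asked, and still so for the second after the job is handed in, with the robot touching nothing.
It also fails if it takes over 58 s, if anything falls off the work surface, if the arm or the gripper's body presses on something with over 40 N, if the wrist force passes 120 N, or if a joint passes its speed limit or range.

ROBOT

A 6-joint arm with a two-finger parallel gripper is mounted at the origin on the work surface. World frame = base frame: x ahead of the robot, y to its left, z up, the work surface at z = 0. Lengths are in m, angles in rad, forces in N, time in s.
With the tool pointing down it reaches from about 0.2 to 0.875 m from the base axis. Payload 3.4 kg.
Tool frame: the origin (TCP) lies on the centre line of the jaws, within the pads' length; the fingertips stand 25 mm ahead of it and the grasp point (between the pads) lies 6 mm ahead of it; z points along the fingers, y is the line along which they close (so a half turn about z gives the same grasp; the last joint's range is limited). The gripper opens to 94 mm and grips with 3 to 60 N. Pads are 16 mm wide; open, the fingers measure 119 mm over their backs; the gripper's body (75 mm by 177 mm) begins 78 mm behind the grasp point.
Start: joints at [-1.285, 0.276, 1.505, -0, 1.361, -0.121], TCP at [0.228, -0.528, 0.23] pointing down, gripper open.
Joint ranges: [-2.89, 2.89], [-0.75, 2.08], [0.22, 2.7], [-1.18, 4.32], [0.11, 2.71], [-2.7, 2.7]. Speed limits (rad/s): [2.57, 2.57, 3.14, 3.14, 3.14, 3.14].

INTERFACE

Orientations are given as a 3x3 rotation matrix whose columns are the frame's x, y, z axes.
In Python, from rig import get_obs, capture, finish_job gives the robot as it stands.
- The arm moves only by the shell command python3 -m creep 'ROWS' [FORCE]. ROWS is JSON, a list of rows, each a list of 7 numbers: the shift along the tool's x, y, z scaled (see below), then the turn, a rotation vector about the tool's x, y, z scaled (see below), then the opening, from 0 (shut) to 1 (fully open). In form: [[x, y, z, ax, ay, az, fingers], ...]. A call has 1 to 5 rows; each row is the pose to reach, as a shift and turn from the pose commanded when the call began, along the tool's axes at that moment; what a row does not reach only later rows make up. The controller multiplies each number of a shift by 0.3 m and each number of a turn by 0.5 rad. A row lasts 1/12 s, in which the tool goes at most 41.7 mm and 7.16 degrees, less where a joint would pass 70% of its speed; a pose out of reach is approached as far as the arm can. A call with a number of a shift or a turn outside -1 to 1 is refused whole. A call with a gripper value outside its range is refused whole. The fingers move at their own pace and stop on an object; FORCE is the grip in N (left out, the last holds). Time passes only in rows, so rows that repeat a pose let the fingers close. It gives the time, the measured TCP pose, the force, the opening and the grip force at its end, in the units of the state.
- get_obs(): the state, without advancing time (a new reading comes with each control period).
- capture(name): name is "scene" or "top" or "wrist"; returns a dict with "color" (400x640x3 uint8, red, green, blue), "K" (3x3 intrinsics, pixels), "view" (4x4, takes a point from world to camera coordinates); the wrist camera has in their place "mount" (4x4, takes a point from camera to tool coordinates, whose origin is the TCP and whose axes are the flange's). Camera axes: x right, y up, looking along -z (the intrinsics and any distortion apply to the point x, -y, -z); pixel columns grow to the right and rows downward; lengths in m; the calibration is good to about 2 mm. A picture is of the moment at which its call begins: read the wrist's pose just before it. There is no depth.
- finish_job(): hands the job in; it is judged then, once.
The state is a dict: "time_s": time; "q": joint angles; "qd": joint speeds; "effort": joint torques, N m; "position": TCP position; "ee_rot": TCP orientation; "force": force on the tool from outside, world axes, zero at the start; "moment": the same for the moment, N m; "finger_gap": finger opening in m; "grasp_force": force on a finger pad.
Only numpy, scipy, OpenCV 4.12 (cv2) and the standard library are available. Lean on these libraries where they do the work, as an engineer would, in place of code of your own. Each camera call takes 0.05 s, during which the arm holds its last target. There are 200 camera calls.

## Working session

There is one attempt and no reset: what is moved stays moved. The work goes in short steps, Python scripts to look and compute and a shell command to move; the robot and the scene stay as the last step left them, time stands still between calls to the robot, and variables do not carry over. Pictures are saved under pics/ and viewed, at most 10 in all, crops included, and the job is handed in when it is done.

```bash
mkdir -p pics; ls; cat > h.py <<'E'
import numpy as np, cv2
from rig import get_obs, capture, finish_job
def snap(n,f):
    o=get_obs(); c=capture(n); cv2.imwrite('pics/'+f,c['color'][:,:,::-1])
    np.savez('pics/'+f+'.npz',K=c['K'],view=c.get('view',0),mount=c.get('mount',0),p=o['position'],R=o['ee_rot'],extra=str({k:v for k,v in c.items() if k not in('color',)}))
    return c
def w2c(f):
    d=np.load('pics/'+f+'.npz')
    if d['view'].ndim==2: return d['K'],d['view']
    T=np.eye(4);T[:3,:3]=d['R'];T[:3,3]=d['p']
    return d['K'],np.linalg.inv(T@d['mount'])
def ray(f,u,v):
    K,V=w2c(f); r=np.linalg.inv(K)@[u,v,1]; r=np.array([r[0],-r[1],-r[2]])
    C=np.linalg.inv(V); return C[:3,3],C[:3,:3]@r
def onz(f,u,v,z):
    o,d=ray(f,u,v); return o+d*(z-o[2])/d[2]
def proj(f,P):
    K,V=w2c(f); c=V[:3,:3]@P+V[:3,3]; q=K@[c[0],-c[1],-c[2]]; return q[:2]/q[2]
def tri(*obs):
    A=np.zeros((3,3));b=np.zeros(3)
    for f,u,v in obs:
        o,d=ray(f,u,v); d/=np.linalg.norm(d); M=np.eye(3)-np.outer(d,d); A+=M;b+=M@o
    return np.linalg.solve(A,b)
def tool(dw):
    R=np.array(get_obs()['ee_rot']); return (R.T@np.array(dw)/0.3).round(4)
E
python3 - <<'E'
from h import *
for n in('scene','top'):
    c=snap(n,n+'0.png'); print({k:np.round(v,4).tolist() for k,v in c.items() if k!='color'})
a=cv2.imread('pics/scene0.png');b=cv2.imread('pics/top0.png')
o=get_obs();print(o)
E
```

```text
pics
{'K': [[447.6538, 0.0, 316.0231], [0.0, 447.6538, 201.9916], [0.0, 0.0, 1.0]], 'view': [[0.8288, 0.5595, -0.0102, -0.4132], [-0.452, 0.6801, 0.5772, 0.2756], [0.3298, -0.4738, 0.8166, -1.4518], [0.0, 0.0, 0.0, 1.0]]}
{'K': [[477.1109, 0.0, 321.9056], [0.0, 477.1109, 200.9388], [0.0, 0.0, 1.0]], 'view': [[-0.0057, -0.9996, 0.0273, -0.1511], [0.9849, -0.0009, 0.1729, -0.5661], [-0.1728, 0.0279, 0.9846, -1.1504], [0.0, 0.0, 0.0, 1.0]]}
{'time_s': 0.1, 'q': array([-1.28502283e+00,  2.76526029e-01,  1.50599930e+00, -2.98480863e-05,
        1.36067133e+00, -1.20998370e-01]), 'qd': array([ 0.00279155, -0.00234116, -0.00185151, -0.00084579, -0.00106251,
        0.00028872]), 'effort': array([ 2.64755268e-03, -4.05454659e+01, -2.37779760e+01,  7.06626149e-02,
        2.97922175e-02, -3.11159704e-05]), 'position': array([ 0.22735243, -0.52764367,  0.22969734]), 'ee_rot': array([[ 9.18400375e-01,  3.95652020e-01, -4.80177173e-04],
       [ 3.95652277e-01, -9.18399114e-01,  1.53072723e-03],
       [ 1.64641031e-04, -1.59580365e-03, -9.99998713e-01]]), 'force': array([ 0.43371009,  0.19668308, -0.72312121]), 'moment': array([-0.03624123, -0.05617927, -0.017752  ]), 'grasp_force': 0.0, 'finger_gap': 0.09419443074251545}
```

View pics/scene0.png

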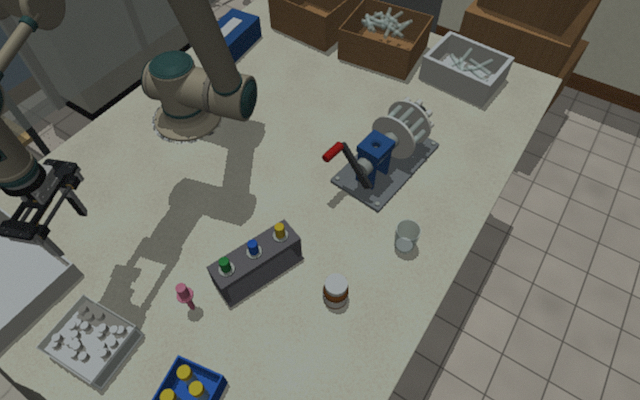

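View pics/top0.png

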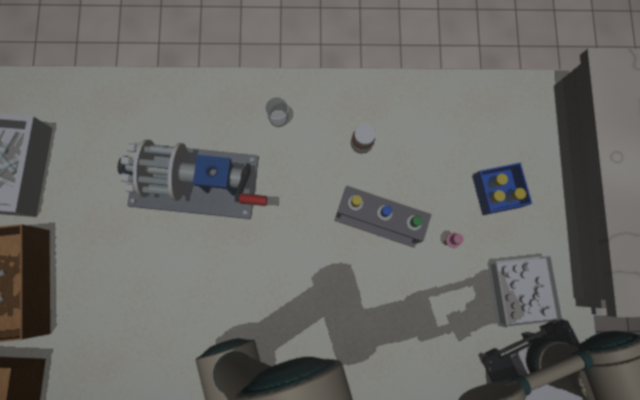

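The green pin is at scene (225,264) and top (416,221), in the rack hole nearest the pink look-alike. The pink one stands free at scene (184,290) and top (454,240), so I'm leaving it. The crank grip is at scene (333,152) and top (253,200), and the guide hole at scene (377,142) and top (212,172). I'll confirm these in an enlarged crop.

```bash
python3 - <<'E'
from h import *
a=cv2.imread('pics/scene0.png');b=cv2.imread('pics/top0.png')
def cr(i,x,y): return cv2.resize(i[y:y+75,x:x+100],None,fx=4,fy=4,interpolation=cv2.INTER_CUBIC)
# tiles: top machine, scene machine / top rack, scene rack
m=np.vstack([np.hstack([cr(b,185,135),cr(a,315,120)]),np.hstack([cr(b,335,180),cr(a,205,215)])])
cv2.imwrite('pics/crop1.png',m)
E
```

```text
(no output)
```

View pics/crop1.png

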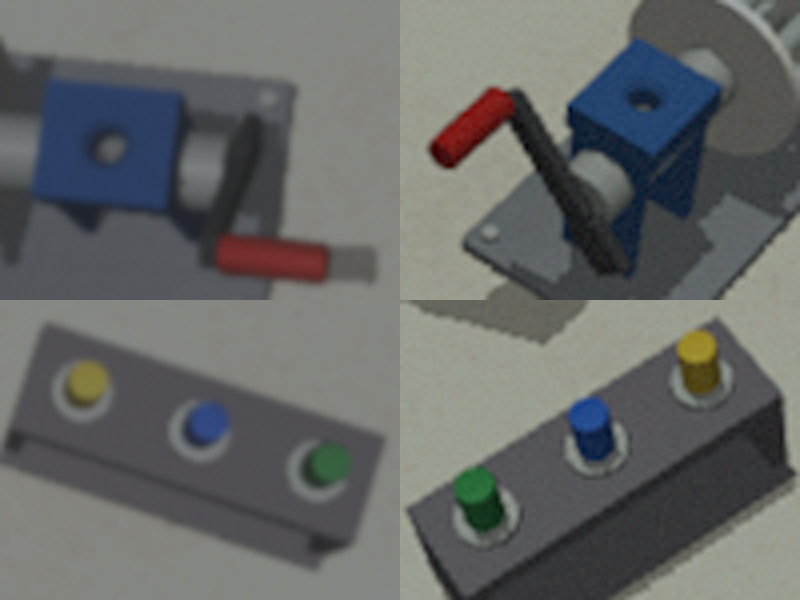

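```bash
python3 - <<'E'
from h import *
np.set_printoptions(precision=4,suppress=True)
T=lambda x,y:('top0.png',185+x/4-.4,135+y/4-.4)
S=lambda x,y:('scene0.png',315+(x-400)/4-.4,120+y/4-.4)
T2=lambda x,y:('top0.png',335+x/4-.4,180+(y-300)/4-.4)
S2=lambda x,y:('scene0.png',205+(x-400)/4-.4,215+(y-300)/4-.4)
print('guide',tri(T(108,144),S(644,98)),onz(*T(108,144),.15),onz(*S(644,98),.15))
g=[onz(*T(*p),.15) for p in((47,80),(182,92),(168,208),(36,197))]
s=[onz(*S(*p),.15) for p in((640,40),(721,93),(651,152),(570,104))]
for q in(g,s): print('corners',np.array(q)[:,:2], np.mean(q,0),[np.linalg.norm(q[i]-q[i-1]) for i in range(4)])
print('grip',tri(T(271,257),S(469,127)))
print('green',tri(T2(332,464),S2(476,482)),onz(*T2(332,464),.133),onz(*S2(476,482),.133))
print('blue',tri(T2(210,423),S2(590,413)))
print('yel',tri(T2(88,382),S2(698,346)),onz(*T2(88,382),.133-.0),onz(*S2(698,346),.133))
E
```

```text
guide [0.6196 0.105  0.1481] [0.62   0.1054 0.15  ] [0.6197 0.1024 0.15  ]
corners [[0.6582 0.1421]
 [0.6512 0.0636]
 [0.5821 0.0697]
 [0.5886 0.1456]] [0.62   0.1052 0.15  ] [np.float64(0.06977446152225454), np.float64(0.07881924447319412), np.float64(0.06935047479270458), np.float64(0.07617648939122336)]
corners [[0.5914 0.1467]
 [0.6596 0.1341]
 [0.6465 0.0643]
 [0.582  0.0711]] [0.6199 0.104  0.15  ] [np.float64(0.07614311771100253), np.float64(0.06932401484739165), np.float64(0.07102910805245695), np.float64(0.0648618863542983)]
grip [0.5481 0.0059 0.1687]
green [ 0.5041 -0.3744  0.1338] [ 0.5043 -0.3745  0.133 ] [ 0.5037 -0.3742  0.133 ]
blue [ 0.5287 -0.3038  0.1323]
yel [ 0.5531 -0.2327  0.1318] [ 0.5532 -0.2322  0.133 ] [ 0.5533 -0.2336  0.133 ]
```

Top row of the crop: guide hole at tile (108,144) and red grip from (217,252) to (325,260), with the crank leaning toward the robot. Bottom row: the green head is the end pin at tile (332,464), clear of the pink look-alike. Both cameras agree to about 1–3 mm, so I'm starting the move.

```bash
cat >> h.py <<'E'
from scipy.spatial.transform import Rotation as Ro
def goal(p,yaw=-0.087):
    "tool y at world angle yaw, z down"
    o=get_obs(); R=np.array(o['ee_rot'])
    y=np.array([np.cos(yaw),np.sin(yaw),0]);z=np.array([0,0,-1.]);G=np.c_[np.cross(y,z),y,z]
    s=R.T@(np.array(p)-o['position'])/.3; r=Ro.from_matrix(R.T@G).as_rotvec()/.5
    print('t%.2f'%o['time_s'],'pos',np.round(o['position'],4),'shift',np.round(s,4),'turn',np.round(r,4),'F',np.round(o['force'],1),'gap %.4f'%o['finger_gap'],'gf %.1f'%o['grasp_force'])
E
python3 -c "
from h import *
goal([.548,.003,.235])"
```

```text
t0.10 pos [ 0.2274 -0.5276  0.2297] shift [ 1.6814 -1.2016 -0.0155] turn [-2.700e-03 -2.000e-03 -2.154e+00] F [ 0.4  0.2 -0.7] gap 0.0942 gf 0.0
```

```bash
python3 -m creep '[[0.105,-0.075,0,0,0,-0.14,0.6],[0.21,-0.15,0,0,0,-0.28,0.6],[0.315,-0.225,0,0,0,-0.42,0.6],[0.42,-0.3,0,0,0,-0.56,0.6],[0.525,-0.375,-0.01,0,0,-0.7,0.6]]' 10; python3 -c "
from h import *
goal([.548,.003,.235])"
```

```text
time_s: 0.52
position: [0.3278, -0.3604, 0.2326]
ee_rot: [[0.725, 0.688, -0.001], [0.688, -0.725, 0.002], [0.0, -0.002, -1.0]]
force: [1.0, -0.4, -0.3]
finger_gap: 0.064
grasp_force: 0.0
t0.52 pos [ 0.3278 -0.3604  0.2326] shift [ 1.3663 -0.3731 -0.0066] turn [-0.0032 -0.0023 -1.4489] F [ 1.  -0.4 -0.3] gap 0.0640 gf 0.0
```

```bash
python3 -m creep '[[0.13,-0.036,0,0,0,-0.14,0.6],[0.26,-0.071,0,0,0,-0.28,0.6],[0.39,-0.107,0,0,0,-0.42,0.6],[0.52,-0.142,0,0,0,-0.56,0.6],[0.65,-0.177,0,0,0,-0.7,0.6]]' 10; python3 -c "
from h import *
goal([.548,.003,.235])"
```

```text
time_s: 0.93
position: [0.4333, -0.188, 0.2333]
ee_rot: [[0.445, 0.896, -0.0], [0.896, -0.445, 0.0], [-0.0, -0.0, -1.0]]
force: [0.2, 0.1, -0.7]
finger_gap: 0.0565
grasp_force: 0.0
t0.93 pos [ 0.4333 -0.188   0.2333] shift [ 0.7403  0.0593 -0.0057] turn [-4.000e-04  0.000e+00 -7.477e-01] F [ 0.2  0.1 -0.7] gap 0.0565 gf 0.0
```

```bash
python3 -m creep '[[0.13,0.01,0,0,0,-0.15,0.6],[0.26,0.021,0,0,0,-0.3,0.6],[0.38,0.03,0,0,0,-0.45,0.6],[0.5,0.04,0,0,0,-0.6,0.6],[0.62,0.05,0,0,0,-0.748,0.6]]' 10; python3 -m creep '[[0.06,0,0,0,0,0,0.6],[0.06,0,0,0,0,0,0.6],[0.06,0,0,0,0,0,0.6]]' ; python3 -c "
from h import *
goal([.548,.003,.235])
snap('wrist','w1.png')"
```

```text
time_s: 1.35
position: [0.53, -0.0284, 0.2332]
ee_rot: [[0.086, 0.996, -0.001], [0.996, -0.086, -0.0], [-0.0, -0.001, -1.0]]
force: [-0.6, -0.2, -0.7]
finger_gap: 0.0562
grasp_force: 0.0
time_s: 1.6
position: [0.5309, -0.0118, 0.2329]
ee_rot: [[0.088, 0.996, -0.001], [0.996, -0.088, -0.001], [-0.001, -0.001, -1.0]]
force: [-0.1, 0.6, -0.0]
finger_gap: 0.0566
grasp_force: 0.0
t1.60 pos [ 0.5309 -0.0118  0.2329] shift [ 0.0542  0.0524 -0.007 ] turn [-0.0026  0.0015 -0.0014] F [-0.1  0.6 -0. ] gap 0.0566 gf 0.0
```

View pics/w1.png

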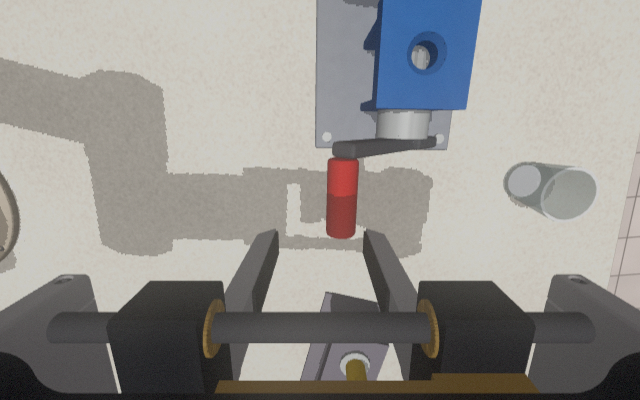

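The wrist view shows the red grip at (342,198), spanning rows 158–237, between and ahead of the fingers. The guide mouth is at (427,54), and the block's near corners are at (375,107) and (467,109).

```bash
python3 - <<'E'
from h import *
np.set_printoptions(precision=4,suppress=True)
print('guide',onz('w1.png',427,53.5,.15), onz('w1.png',375,107,.15),onz('w1.png',467,109,.15))
for z in(.169,):print('grip',onz('w1.png',342,162,z),onz('w1.png',342,198,z),onz('w1.png',341,222,z))
T=('top0.png',185+271/4-.4,135+257/4-.4);S=('scene0.png',315+69/4-.4,120+127/4-.4)
print(tri(T,S,('w1.png',342,197)))
goal([.548,.001,.2])
E
```

```text
guide [0.6196 0.1053 0.15  ] [0.58   0.0709 0.15  ] [0.651  0.0633 0.15  ]
grip [0.5506 0.0335 0.169 ] [0.5487 0.0056 0.169 ] [ 0.5466 -0.0141  0.169 ]
[0.5483 0.006  0.1685]
t1.65 pos [ 0.5308 -0.0127  0.233 ] shift [0.0508 0.0533 0.11  ] turn [-0.0022  0.002  -0.0045] F [0.4 0.3 0.8] gap 0.0566 gf 0.0
```

```bash
python3 -m creep '[[0.05,0.055,0,0,0,0,0.6],[0.05,0.055,0.05,0,0,0,0.6],[0.05,0.055,0.12,0,0,0,0.6],[0.05,0.055,0.193,0,0,0,0.6],[0.05,0.055,0.193,0,0,0,0.6]]' 8; python3 -c "
from h import *
goal([.5485,.002,.175])"; python3 -m creep '[[0,0,0,0,0,0,0.2],[0,0,0,0,0,0,0.2],[0,0,0,0,0,0,0.2],[0,0,0,0,0,0,0.2],[0,0,0,0,0,0,0.2]]' 8
```

```text
time_s: 2.07
position: [0.5457, -0.0004, 0.1717]
ee_rot: [[0.092, 0.996, -0.008], [0.996, -0.092, 0.0], [-0.001, -0.008, -1.0]]
force: [-0.5, -0.3, 0.9]
finger_gap: 0.0566
grasp_force: 0.0
t2.07 pos [ 5.457e-01 -4.000e-04  1.717e-01] shift [ 0.0087  0.0086 -0.011 ] turn [-0.0168  0.001  -0.0104] F [-0.5 -0.3  0.9] gap 0.0566 gf 0.0
time_s: 2.48
position: [0.5495, 0.0008, 0.1767]
ee_rot: [[0.09, 0.996, 0.002], [0.996, -0.09, -0.0], [-0.0, 0.002, -1.0]]
force: [-2.1, 0.4, 1.5]
finger_gap: 0.0263
grasp_force: 2.3
```

```bash
python3 -m creep '[[0,0,0,0,0,0,0.2],[0,0,0,0,0,0,0.2],[0,0.017,-0.014,0,0,0,0.2],[0,0.034,-0.027,0,0,0,0.2],[0,0.054,-0.039,0,0,0,0.2]]' 8; python3 -c "
from h import *
yv=np.array([.09,.996,0]);g=np.array([.6196,.1052,0])-.11*yv+[0,0,.196]
goal(g+[0.0,0.005,0],-.09)"
```

```text
time_s: 2.9
position: [0.561, -0.0003, 0.1874]
ee_rot: [[0.089, 0.996, -0.01], [0.996, -0.089, -0.0], [-0.001, -0.01, -1.0]]
force: [-8.1, -0.1, 7.2]
finger_gap: 0.0238
grasp_force: 8.0
t2.90 pos [ 5.610e-01 -3.000e-04  1.874e-01] shift [ 0.0176  0.1611 -0.0303] turn [-0.0191  0.0018  0.0009] F [-8.1 -0.1  7.2] gap 0.0238 gf 8.0
```

```bash
python3 -m creep '[[0,0.035,-0.008,0,0,0,0.2],[0,0.07,-0.016,0,0,0,0.2],[0,0.105,-0.022,0,0,0,0.2],[0,0.135,-0.027,0,0,0,0.2],[0,0.161,-0.03,0,0,0,0.2]]' 8; python3 -m creep '[[0,0,0,0,0,0,0.2],[0,0,0,0,0,0,0.2],[0,0,0,0,0,0,0.2]]' 8; python3 -c "
from h import *
yv=np.array([.09,.996,0]);g=np.array([.6196,.1052,0])-.11*yv+[0,0,.196]
goal(g+[0.0,0.005,0],-.09)
snap('scene','s2.png');snap('top','t2.png');snap('wrist','w2.png')
a=cv2.imread('pics/scene0.png')
f=lambda n,x,y:cv2.resize(cv2.imread('pics/'+n)[y:y+75,x:x+100],None,fx=4,fy=4,interpolation=cv2.INTER_CUBIC)
cv2.imwrite('pics/crop2.png',np.hstack([f('t2.png',185,135),f('s2.png',315,110)]))"
```

```text
time_s: 3.32
position: [0.6136, -0.005, 0.1965]
ee_rot: [[0.09, 0.996, -0.001], [0.996, -0.09, -0.001], [-0.001, -0.001, -1.0]]
force: [-4.1, -1.7, 2.1]
finger_gap: 0.0235
grasp_force: 8.0
time_s: 3.57
position: [0.6149, -0.0051, 0.1964]
ee_rot: [[0.09, 0.996, 0.004], [0.996, -0.09, -0.001], [-0.0, 0.004, -1.0]]
force: [1.7, -1.6, 1.3]
finger_gap: 0.0237
grasp_force: 8.0
t3.57 pos [ 0.6149 -0.0051  0.1964] shift [ 0.0175 -0.0191  0.0014] turn [ 0.0078  0.0009 -0.0001] F [ 1.7 -1.6  1.3] gap 0.0237 gf 8.0
```

View pics/crop2.png

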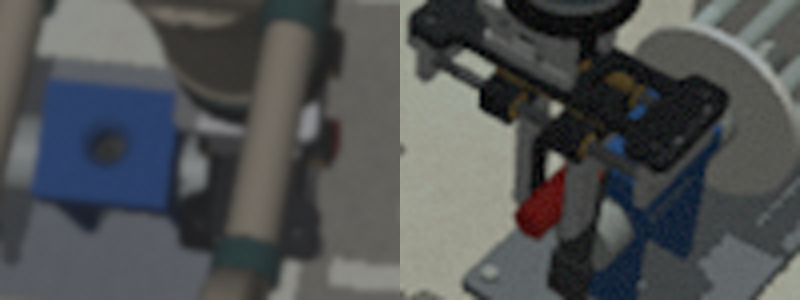

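View pics/w2.png

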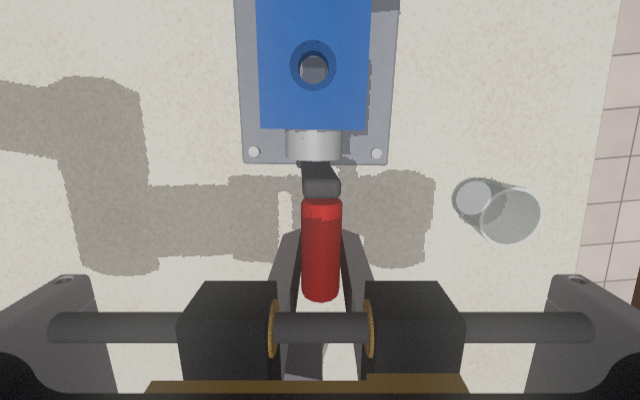

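The wrist view now shows the grip at (321,248), the guide mouth at (313,67) and the block's near corners at (260,129) and (369,131), so the crank is nearly upright.

```bash
python3 - <<'E'
from h import *
np.set_printoptions(precision=4,suppress=True)
g=onz('w2.png',313,67,.15);a=onz('w2.png',260,129,.15);b=onz('w2.png',369,131,.15)
h1=onz('w2.png',321.5,205,.19);h2=onz('w2.png',321,285,.19)
print(g,a,b,(a+b)/2,h1,h2)
for yaw in(-.085,-.1):
    x=np.array([np.cos(yaw),np.sin(yaw),0])
    for gg in(g,np.array([.6196,.1052,.15])): print(yaw,(h1-gg)@x,(h2-gg)@x,((a+b)/2-gg)@x, (get_obs()['position']-gg)@x)
E
```

```text
[0.6195 0.1046 0.15  ] [0.5806 0.0698 0.15  ] [0.6531 0.062  0.15  ] [0.6168 0.0659 0.15  ] [0.6176 0.0254 0.19  ] [ 0.6127 -0.0265  0.19  ]
-0.085 0.004832815066471215 0.004348264457900007 0.0006218376335127916 0.0043065939418571305
-0.085 0.00479691063177391 0.004312360023202704 0.0005859331988154874 0.004270689507159826
-0.1 0.006018342922602693 0.006316408389138747 0.0012034785576098901 0.005951936201656353
-0.1 0.00599129561340922 0.006289361079945277 0.0011764312484164189 0.005924888892462882
```

```bash
python3 -m creep '[[0,-0.008,0,0,0,0,0.2],[0,-0.016,0,0,0,0,0.2],[0,-0.016,0,0,0,0,0.2],[0,-0.016,0,0,0,0,0.2],[0,-0.016,0,0,0,0,0.2]]' 8; python3 - <<'E'
from h import *
for yaw in(-.085,-.1):
    x=np.array([np.cos(yaw),np.sin(yaw),0]);print((get_obs()['position']-[.6196,.1052,.15])@x)
E
```

```text
time_s: 4.13
position: [0.6086, -0.0043, 0.197]
ee_rot: [[0.09, 0.996, 0.001], [0.996, -0.09, -0.0], [-0.0, 0.001, -1.0]]
force: [2.8, -1.6, 5.6]
finger_gap: 0.0235
grasp_force: 8.0
-0.0016492391355226782
1.335268782731552e-06
```

```bash
python3 -m creep '[[0,0,0,0,0,0,0.5],[0,0,0,0,0,0,0.5],[0,0,0,0,0,0,0.5],[0,0,0,0,0,0,0.5],[0,0,-0.1,0,0,0,0.5]]'; python3 -m creep '[[0,0,-0.12,0,0,0,0.5],[-0.1,0,-0.15,0,0,0,0.5],[-0.2,0,-0.15,0,0,0,0.5],[-0.2,0,-0.15,0,0,0,0.5]]'; python3 -c "
from h import *
snap('wrist','w3.png');goal([.504,-.3745,.2],-.09)"
```

```text
time_s: 4.55
position: [0.6041, -0.0036, 0.2201]
ee_rot: [[0.09, 0.996, -0.015], [0.996, -0.09, 0.002], [0.001, -0.015, -1.0]]
force: [0.3, -0.4, -0.4]
finger_gap: 0.047
grasp_force: 0.0
time_s: 4.88
position: [0.6028, -0.0684, 0.272]
ee_rot: [[0.093, 0.996, 0.0], [0.996, -0.093, -0.004], [-0.004, 0.001, -1.0]]
force: [-0.1, 0.6, 0.7]
finger_gap: 0.0469
grasp_force: 0.0
t4.93 pos [ 0.6025 -0.0659  0.2712] shift [-1.0545 -0.2314  0.2379] turn [-0.0017  0.0009 -0.0059] F [ 0.3 -0.4 -0.1] gap 0.0470 gf 0.0
```

View pics/w3.png

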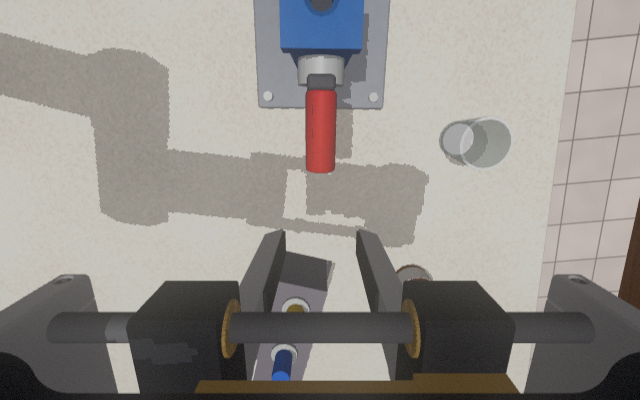

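The wrist view shows the released grip at (321,130). The block's near corners are at (281,50) and (363,51), and the baseplate spans x 258–386.

```bash
python3 - <<'E'
from h import *
np.set_printoptions(precision=4,suppress=True)
a=onz('w3.png',281,50,.15);b=onz('w3.png',363,51,.15)
h1=onz('w3.png',321,95,.19);h2=onz('w3.png',320.3,160,.19);d=b-a;print(a,b,h1,h2,np.arctan2(d[1],d[0]),np.arctan2(-(h1-h2)[0],(h1-h2)[1]))
g=np.array([.6196,.1052,.15])
for yaw in(-.085,-.092,-.1):
    x=np.array([np.cos(yaw),np.sin(yaw),0]); print((h1-g)@x,(h2-g)@x,((a+b)/2-g)@x)
E
```

```text
[0.5812 0.0683 0.15  ] [0.6512 0.0611 0.15  ] [0.6117 0.0264 0.19  ] [ 0.6066 -0.023   0.19  ] -0.10320947247803522 -0.1031904743758914
-0.0011850209710064295 -0.0020871564538668622 5.31575794846205e-05
-0.0006305362644809266 -0.001185533888640461 0.0003378159729249101
3.196790682816233e-06 -0.0001550395442687895 0.0006631187689921912
```

```bash
python3 -m creep '[[-0.13,-0.028,0,0,0,0,0.5],[-0.26,-0.057,0,0,0,0,0.5],[-0.39,-0.085,0.05,0,0,0,0.5],[-0.52,-0.114,0.1,0,0,0,0.5],[-0.65,-0.142,0.15,0,0,0,0.5]]'; python3 -m creep '[[-0.13,-0.028,0.03,0,0,0,0.5],[-0.26,-0.057,0.06,0,0,0,0.5],[-0.33,-0.075,0.08,0,0,0,0.5],[-0.36,-0.08,0.08,0,0,0,0.5],[-0.36,-0.08,0.08,0,0,0,0.5]]' ; python3 -c "
from h import *
goal([.504,-.3745,.2],-.09)
snap('wrist','w4.png')"
```

```text
time_s: 5.35
position: [0.5431, -0.2519, 0.2263]
ee_rot: [[0.089, 0.996, -0.001], [0.996, -0.089, 0.001], [0.001, -0.001, -1.0]]
force: [0.6, -0.3, 1.2]
finger_gap: 0.0468
grasp_force: 0.0
time_s: 5.77
position: [0.5097, -0.3579, 0.2021]
ee_rot: [[0.092, 0.996, -0.002], [0.996, -0.092, 0.002], [0.002, -0.002, -1.0]]
force: [-0.0, -0.8, 0.0]
finger_gap: 0.0468
grasp_force: 0.0
t5.77 pos [ 0.5097 -0.3579  0.2021] shift [-0.0568 -0.0138  0.0069] turn [-0.0034 -0.0036 -0.0048] F [-0.  -0.8  0. ] gap 0.0468 gf 0.0
```

View pics/w4.png

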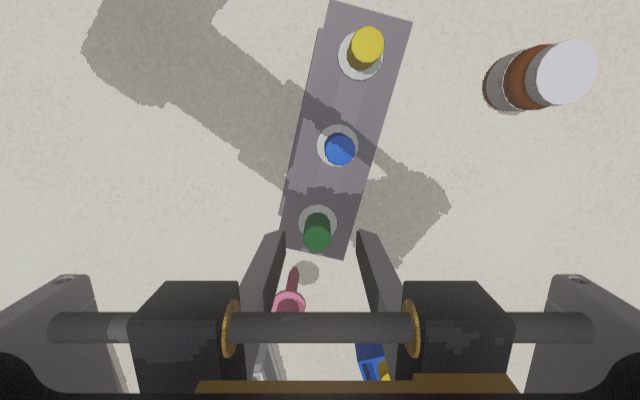

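The wrist view shows the green head at (317,238) between the fingers, with blue at (340,149) and yellow at (368,46) farther up the row. The pink one at (288,303) stands outside the row.

```bash
python3 - <<'E'
from h import *
print(onz('w4.png',317,238,.133),onz('w4.png',317,217,.095), tri(('top0.png',454,240),('scene0.png',184,288)))
goal([.504,-.3745,.125],-.09)
E
```

```text
[ 0.50484261 -0.37425292  0.133     ] [ 0.50483274 -0.36908504  0.095     ] [ 0.46131907 -0.4671041   0.10319614]
t5.82 pos [ 0.5105 -0.3565  0.2028] shift [-0.0621 -0.016   0.2592] turn [-0.0011 -0.0042 -0.0021] F [0.3 0.3 0.2] gap 0.0467 gf 0.0
```

```bash
python3 -m creep '[[-0.058,-0.015,0,0,0,0,0.5],[-0.058,-0.015,0.05,0,0,0,0.5],[-0.058,-0.015,0.13,0,0,0,0.5],[-0.058,-0.015,0.2,0,0,0,0.5],[-0.058,-0.015,0.2,0,0,0,0.5]]'; python3 -c "
from h import *
goal([.5045,-.3743,.125],-.09)"
```

```text
time_s: 6.23
position: [0.5034, -0.3698, 0.1399]
ee_rot: [[0.088, 0.996, -0.005], [0.996, -0.088, 0.006], [0.006, -0.006, -1.0]]
force: [-0.2, 0.7, -1.0]
finger_gap: 0.0473
grasp_force: 0.0
t6.23 pos [ 0.5034 -0.3698  0.1399] shift [-0.0149  0.0053  0.0495] turn [-0.0112 -0.0117  0.0045] F [-0.2  0.7 -1. ] gap 0.0473 gf 0.0
```

```bash
python3 -m creep '[[-0.014,0.003,0,0,0,0,0.5],[-0.014,0.003,0.05,0,0,0,0.5],[-0.014,0.003,0.05,0,0,0,0.5],[-0.014,0.003,0.05,0,0,0,0.5]]'; python3 -c "
from h import *
goal([.5045,-.3743,.125],-.09)"
```

```text
time_s: 6.57
position: [0.5056, -0.3781, 0.1296]
ee_rot: [[0.089, 0.996, 0.001], [0.996, -0.089, -0.001], [-0.0, 0.001, -1.0]]
force: [-0.7, -0.1, 0.0]
finger_gap: 0.0467
grasp_force: 0.0
t6.57 pos [ 0.5056 -0.3781  0.1296] shift [ 0.0122 -0.0048  0.0152] turn [0.002  0.0009 0.0018] F [-0.7 -0.1  0. ] gap 0.0467 gf 0.0
```

```bash
python3 -m creep '[[0,0,0,0,0,0,0.5],[0,0,0,0,0,0,0.5],[0,0,0,0,0,0,0.5]]'; python3 -m creep '[[0,0,0,0,0,0,0.5]]' | sed -n 2p;  python3 -m creep '[[0,0,0,0,0,0,0.5]]' | sed -n 2p; python3 -c "
from h import *
goal([.5045,-.3743,.125],-.09)"
```

```text
time_s: 6.82
position: [0.5053, -0.3787, 0.1294]
ee_rot: [[0.09, 0.996, 0.001], [0.996, -0.09, -0.001], [-0.001, 0.001, -1.0]]
force: [-0.5, 0.7, 1.0]
finger_gap: 0.0473
grasp_force: 0.0
position: [0.5051, -0.3787, 0.1291]
position: [0.5049, -0.3786, 0.1288]
t6.98 pos [ 0.5049 -0.3786  0.1288] shift [ 0.0142 -0.0027  0.0125] turn [ 0.0012  0.0009 -0.0002] F [ 0.1 -0.9  0.6] gap 0.0468 gf 0.0
```

```bash
python3 -m creep '[[0.014,-0.003,0.01,0,0,0,0.5],[0.014,-0.003,0.01,0,0,0,0.5],[0.014,-0.003,0.01,0,0,0,0.5],[0.014,-0.003,0.01,0,0,0,0.1],[0.014,-0.003,0.01,0,0,0,0.1]]' 35;  python3 -m creep '[[0,0,0,0,0,0,0.1],[0,0,0,0,0,0,0.1],[0,0,0,0,0,0,0.1],[0,0,0,0,0,0,0.1],[0,0,0,0,0,0,0.1]]'; python3 -c "
from h import *
goal([.5045,-.3743,.34],-.09)"
```

```text
time_s: 7.4
position: [0.5043, -0.3742, 0.1253]
ee_rot: [[0.09, 0.996, 0.0], [0.996, -0.09, -0.0], [-0.0, 0.0, -1.0]]
force: [-0.1, -0.3, 0.4]
finger_gap: 0.037
grasp_force: 0.0
time_s: 7.82
position: [0.5045, -0.3743, 0.1254]
ee_rot: [[0.09, 0.996, 0.0], [0.996, -0.09, -0.0], [-0.0, 0.0, -1.0]]
force: [0.6, -0.2, 0.6]
finger_gap: 0.0234
grasp_force: 35.0
t7.82 pos [ 0.5045 -0.3743  0.1254] shift [-1.000e-04  4.000e-04 -7.155e-01] turn [ 0.0009  0.0006 -0.0002] F [ 0.6 -0.2  0.6] gap 0.0234 gf 35.0
```

```bash
python3 -m creep '[[0,0,-0.06,0,0,0,0.1],[0,0,-0.14,0,0,0,0.1],[0,0,-0.24,0,0,0,0.1],[0,0,-0.35,0,0,0,0.1],[0,0,-0.47,0,0,0,0.1]]'; python3 -m creep '[[0,0,-0.1,0,0,0,0.1],[0,0,-0.2,0,0,0,0.1],[0,0,-0.25,0,0,0,0.1],[0,0,-0.25,0,0,0,0.1]]'; python3 -c "
from h import *
goal([.6196,.1052,.34],-.09)"
```

```text
time_s: 8.23
position: [0.5034, -0.3735, 0.2663]
ee_rot: [[0.09, 0.996, -0.003], [0.996, -0.09, 0.002], [0.002, -0.003, -1.0]]
force: [0.4, -0.9, -1.0]
finger_gap: 0.0237
grasp_force: 35.0
time_s: 8.57
position: [0.5052, -0.3752, 0.3456]
ee_rot: [[0.09, 0.996, 0.006], [0.996, -0.09, -0.005], [-0.005, 0.006, -1.0]]
force: [0.9, -0.4, -0.1]
finger_gap: 0.0236
grasp_force: 35.0
t8.57 pos [ 0.5052 -0.3752  0.3456] shift [1.6291 0.2356 0.012 ] turn [ 0.012   0.0097 -0.0001] F [ 0.9 -0.4 -0.1] gap 0.0236 gf 35.0
```

```bash
python3 -m creep '[[0.1,0.015,0,0,0,0,0.1],[0.22,0.032,0,0,0,0,0.1],[0.34,0.05,0,0,0,0,0.1],[0.46,0.067,0,0,0,0,0.1],[0.58,0.084,0,0,0,0,0.1]]'; python3 -m creep '[[0.12,0.018,0,0,0,0,0.1],[0.24,0.036,0,0,0,0,0.1],[0.36,0.053,0,0,0,0,0.1],[0.48,0.07,0,0,0,0,0.1],[0.6,0.087,0,0,0,0,0.1]]'; python3 -c "
from h import *
goal([.6196,.1052,.34],-.09)"
```

```text
time_s: 8.98
position: [0.5443, -0.2013, 0.339]
ee_rot: [[0.091, 0.996, -0.003], [0.996, -0.091, 0.002], [0.001, -0.003, -1.0]]
force: [0.1, 0.0, -0.8]
finger_gap: 0.0231
grasp_force: 35.0
time_s: 9.4
position: [0.5864, -0.0243, 0.3391]
ee_rot: [[0.09, 0.996, -0.004], [0.996, -0.09, 0.0], [0.0, -0.004, -1.0]]
force: [1.0, -0.4, -1.6]
finger_gap: 0.0233
grasp_force: 35.0
t9.40 pos [ 0.5864 -0.0243  0.3391] shift [ 0.44    0.0714 -0.0033] turn [-0.0073 -0.0001 -0.0001] F [ 1.  -0.4 -1.6] gap 0.0233 gf 35.0
```

```bash
python3 -m creep '[[0.1,0.016,0,0,0,0,0.1],[0.2,0.032,0,0,0,0,0.1],[0.3,0.049,0,0,0,0,0.1],[0.38,0.062,0,0,0,0,0.1],[0.4,0.065,0,0,0,0,0.1]]'; python3 -m creep '[[0,0,0,0,0,0,0.1],[0,0,0,0,0,0,0.1],[0,0,0,0,0,0,0.1],[0,0,0,0,0,0,0.1],[0,0,0,0,0,0,0.1]]'; python3 -c "
from h import *
goal([.6196,.1052,.30],-.09)"
```

```text
time_s: 9.82
position: [0.6172, 0.0955, 0.3386]
ee_rot: [[0.086, 0.996, -0.004], [0.996, -0.086, 0.002], [0.002, -0.004, -1.0]]
force: [0.0, -0.2, -2.5]
finger_gap: 0.0235
grasp_force: 35.0
time_s: 10.23
position: [0.6172, 0.0902, 0.3413]
ee_rot: [[0.092, 0.996, -0.0], [0.996, -0.092, -0.0], [-0.0, 0.0, -1.0]]
force: [-0.5, -0.3, -2.3]
finger_gap: 0.0238
grasp_force: 35.0
t10.23 pos [0.6172 0.0902 0.3413] shift [0.0507 0.0033 0.1378] turn [ 0.0001  0.0009 -0.0037] F [-0.5 -0.3 -2.3] gap 0.0238 gf 35.0
```

```bash
python3 -m creep '[[0.048,0.003,0,0,0,0,0.1],[0.048,0.003,0.06,0,0,0,0.1],[0.048,0.003,0.12,0,0,0,0.1],[0.048,0.003,0.16,0,0,0,0.1],[0.048,0.003,0.19,0,0,0,0.1]]'; python3 -m creep '[[0,0,0,0,0,0,0.1],[0,0,0,0,0,0,0.1],[0,0,0,0,0,0,0.1],[0,0,0,0,0,0,0.1],[0,0,0,0,0,0,0.1]]'; python3 -c "
from h import *
goal([.6196,.1052,.28],-.09)
snap('wrist','w5.png');snap('scene','s5.png');
w=cv2.imread('pics/w5.png')[160:310,220:420];s=cv2.imread('pics/s5.png')[90:165,330:430]
cv2.imwrite('pics/crop3.png',np.hstack([cv2.resize(w,None,fx=2,fy=2,interpolation=2),cv2.resize(s,None,fx=4,fy=4,interpolation=2)]))"
```

```text
time_s: 10.65
position: [0.6192, 0.1064, 0.2829]
ee_rot: [[0.09, 0.996, -0.002], [0.996, -0.09, 0.0], [0.0, -0.002, -1.0]]
force: [0.1, -0.8, -1.4]
finger_gap: 0.0235
grasp_force: 35.0
time_s: 11.07
position: [0.6201, 0.1058, 0.2853]
ee_rot: [[0.09, 0.996, 0.002], [0.996, -0.09, 0.0], [0.0, 0.002, -1.0]]
force: [-0.1, -0.1, -2.2]
finger_gap: 0.0232
grasp_force: 35.0
t11.07 pos [0.6201 0.1058 0.2853] shift [-0.0023 -0.0015  0.0176] turn [ 0.0038 -0.0005 -0.0002] F [-0.1 -0.1 -2.2] gap 0.0232 gf 35.0
```

View pics/crop3.png

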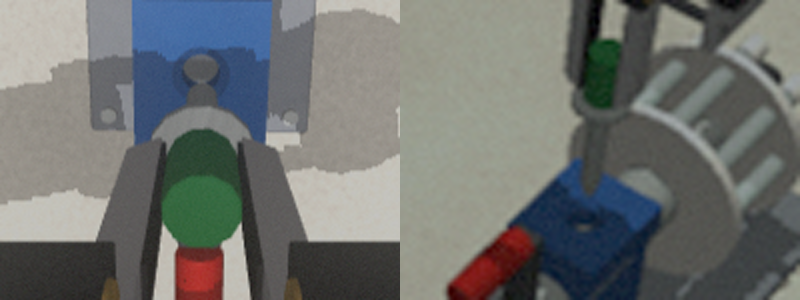

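```bash
python3 - <<'E'
from h import *
np.set_printoptions(precision=1,suppress=True)
p=np.array(get_obs()['position'])
for n,P in(('tip',p-[0,0,.1134]),('shank14',p-[0,0,.0994]),('mouth',np.array([.6196,.1052,.15])),('headtop',p+[0,0,.0076])):
    a=proj('w5.png',P);b=proj('s5.png',P); print(n,(a-[220,160])*2,(b-[330,90])*4+[400,0])
E
```

```text
tip [200.8  86.4] [588.6 190.5]
shank14 [200.8  95.2] [590.8 175.3]
mouth [200.3  75.6] [584.4 213.7]
headtop [201.5 209.7] [609.3  48.3]
```

The crop shows the pin tip at scene tile (592,193), directly above the mouth at (584,218), and the wrist view has the pin in line with the hole at x≈201. It's within about 2 mm, so I'm inserting.

```bash
python3 -m creep '[[-0.003,-0.002,0.03,0,0,0,0.1],[-0.003,-0.002,0.06,0,0,0,0.1],[-0.003,-0.002,0.09,0,0,0,0.1],[-0.003,-0.002,0.12,0,0,0,0.1],[-0.003,-0.002,0.12,0,0,0,0.1]]'; python3 -m creep '[[0,0,0.015,0,0,0,0.1],[0,0,0.03,0,0,0,0.1],[0,0,0.03,0,0,0,0.1],[0,0,0.03,0,0,0,0.1]]'; python3 -c "
from h import *
goal([.6196,.1052,.1854],-.09);print(get_obs()['moment'])"
```

```text
time_s: 11.58
position: [0.6177, 0.1048, 0.2452]
ee_rot: [[0.09, 0.996, -0.005], [0.996, -0.09, -0.0], [-0.001, -0.005, -1.0]]
force: [-0.0, 0.4, -2.3]
finger_gap: 0.0231
grasp_force: 35.0
time_s: 11.92
position: [0.6189, 0.1049, 0.2391]
ee_rot: [[0.09, 0.996, -0.0], [0.996, -0.09, -0.0], [-0.0, -0.0, -1.0]]
force: [0.1, 0.5, -2.1]
finger_gap: 0.0234
grasp_force: 35.0
t11.92 pos [0.6189 0.1049 0.2391] shift [0.0011 0.0024 0.1791] turn [-0.0005  0.0003  0.    ] F [ 0.1  0.5 -2.1] gap 0.0234 gf 35.0
[-0.04009437 -0.08089241  0.01133385]
```

No contact so far, and the tip is now at the shaft.

```bash
python3 -m creep '[[0,0,0.015,0,0,0,0.1],[0,0,0.03,0,0,0,0.1],[0,0,0.045,0,0,0,0.1],[0,0,0.05,0,0,0,0.1]]'; python3 -m creep '[[0,0,0.02,0,0,0,0.1],[0,0,0.04,0,0,0,0.1],[0,0,0.05,0,0,0,0.1],[0,0,0.05,0,0,0,0.1]]'; python3 -c "
from h import *
goal([.6196,.1052,.1854],-.09);print(get_obs()['moment'])"
```

```text
time_s: 12.25
position: [0.6184, 0.1049, 0.2233]
ee_rot: [[0.09, 0.996, -0.001], [0.996, -0.09, -0.0], [-0.0, -0.001, -1.0]]
force: [0.0, 0.8, -0.5]
finger_gap: 0.0234
grasp_force: 35.0
time_s: 12.58
position: [0.6183, 0.1049, 0.208]
ee_rot: [[0.09, 0.996, -0.002], [0.996, -0.09, -0.0], [-0.0, -0.002, -1.0]]
force: [-0.2, 0.1, -1.2]
finger_gap: 0.0234
grasp_force: 35.0
t12.58 pos [0.6183 0.1049 0.208 ] shift [0.0015 0.0045 0.0754] turn [-0.0043  0.0008 -0.0001] F [-0.2  0.1 -1.2] gap 0.0234 gf 35.0
[-0.07427089 -0.1024511  -0.00319695]
```

```bash
python3 -m creep '[[0,0.002,0.025,0,0,0,0.1],[0,0.002,0.05,0,0,0,0.1],[0,0.002,0.07,0,0,0,0.1],[0,0.002,0.07,0,0,0,0.1]]'; python3 -m creep '[[0,0,0.006,0,0,0,0.1],[0,0,0.01,0,0,0,0.1],[0,0,0.01,0,0,0,0.1],[0,0,0.01,0,0,0,0.1]]'; python3 -c "
from h import *
goal([.6196,.1052,.1854],-.09)"
```

```text
time_s: 12.92
position: [0.6184, 0.1048, 0.1863]
ee_rot: [[0.09, 0.996, -0.003], [0.996, -0.09, -0.0], [-0.001, -0.003, -1.0]]
force: [-0.2, -0.0, -2.0]
finger_gap: 0.0233
grasp_force: 35.0
time_s: 13.25
position: [0.6197, 0.1049, 0.1856]
ee_rot: [[0.09, 0.996, 0.001], [0.996, -0.09, -0.0], [0.0, 0.001, -1.0]]
force: [-0.0, 1.2, -1.6]
finger_gap: 0.0232
grasp_force: 35.0
t13.25 pos [0.6197 0.1049 0.1856] shift [ 0.001  -0.0005  0.0005] turn [ 0.0014 -0.     -0.    ] F [-0.   1.2 -1.6] gap 0.0232 gf 35.0
```

Contact isn't felt yet, so I'll press a little further.

```bash
python3 -m creep '[[0,0,0.005,0,0,0,0.1],[0,0,0.008,0,0,0,0.1],[0,0,0.008,0,0,0,0.1]]'; python3 -m creep '[[0,0,0.006,0,0,0,0.1],[0,0,0.006,0,0,0,0.1],[0,0,0.006,0,0,0,0.1]]'
```

```text
time_s: 13.5
position: [0.6198, 0.1049, 0.1853]
ee_rot: [[0.09, 0.996, 0.002], [0.996, -0.09, 0.0], [0.0, 0.002, -1.0]]
force: [-2.9, -0.4, 6.6]
finger_gap: 0.0235
grasp_force: 35.0
time_s: 13.75
position: [0.6198, 0.1049, 0.1853]
ee_rot: [[0.09, 0.996, 0.004], [0.996, -0.09, 0.0], [0.0, 0.004, -1.0]]
force: [-4.4, -1.3, 15.3]
finger_gap: 0.0237
grasp_force: 35.0
```

The flange is seated: TCP height stays at 0.1853 while the force climbs to 15 N. I'll relax the push, release and retreat.

```bash
python3 -m creep '[[0,0,-0.008,0,0,0,0.1],[0,0,-0.008,0,0,0,0.5],[0,0,-0.008,0,0,0,0.5],[0,0,-0.008,0,0,0,0.5],[0,0,-0.008,0,0,0,0.5]]'; python3 -m creep '[[0,0,-0.03,0,0,0,0.5],[0,0,-0.1,0,0,0,0.5],[0,0,-0.2,0,0,0,0.5],[0,0,-0.3,0,0,0,0.5],[0,0,-0.4,0,0,0,0.5]]';python3 -m creep '[[-0.1,0,0,0,0,0,0.5],[-0.2,0,0,0,0,0,0.5],[-0.3,-0.1,0,0,0,0,0.5],[-0.4,-0.2,0,0,0,0,0.5],[-0.4,-0.25,0,0,0,0,0.5]]'; python3 -c "
from h import *
goal([.6196,.1052,.3],-.09)
f=lambda n,x,y:cv2.resize(cv2.imread('pics/'+n)[y:y+75,x:x+100],None,fx=4,fy=4,interpolation=cv2.INTER_CUBIC)
snap('scene','s6.png');snap('top','t6.png')
cv2.imwrite('pics/crop4.png',np.hstack([f('t6.png',185,135),f('s6.png',320,100)]))"
```

```text
time_s: 14.17
position: [0.6195, 0.1049, 0.183]
ee_rot: [[0.09, 0.996, -0.001], [0.996, -0.09, -0.0], [-0.0, -0.001, -1.0]]
force: [0.3, -0.1, -0.1]
finger_gap: 0.0455
grasp_force: 0.0
time_s: 14.58
position: [0.6193, 0.1049, 0.3051]
ee_rot: [[0.09, 0.996, -0.0], [0.996, -0.09, -0.0], [-0.0, -0.0, -1.0]]
force: [0.8, 0.2, 0.4]
finger_gap: 0.0471
grasp_force: 0.0
time_s: 15.0
position: [0.5311, -0.0118, 0.3039]
ee_rot: [[0.094, 0.996, -0.002], [0.996, -0.094, -0.003], [-0.003, -0.002, -1.0]]
force: [0.5, -0.4, -0.2]
finger_gap: 0.0473
grasp_force: 0.0
t15.00 pos [ 0.5311 -0.0118  0.3039] shift [0.4159 0.2573 0.0111] turn [-0.0035  0.0068 -0.0073] F [ 0.5 -0.4 -0.2] gap 0.0473 gf 0.0
```

View pics/crop4.png

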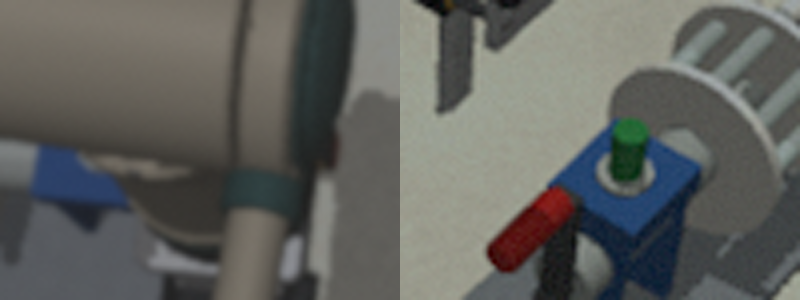

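The scene crop shows the flange flat on the blue block at (627,175), the green head upright, the crank straight up and the gripper well clear.

```bash
python3 -m creep '[[0,0,0,0,0,0,0.5],[0,0,0,0,0,0,0.5],[0,0,0,0,0,0,0.5]]' | head -1; python3 -c "
from rig import finish_job
print(finish_job())"
```

```text
time_s: 15.35
the job is handed in; nothing more can be done
None
```

The crank is straight up, the green pin is seated with its flange flat on the guide block, and the gripper let go and is clear; I handed the job in at 15.4 s, and no verdict came back.

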